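# Press a gel cassette onto its casting gasket and hold it for latching

### The job

Swing both latches of the gel casting stand aside to the rear so its slot is open, then take the glass gel cassette from the plate rack and lower it into the stand's guides, the short glass plate still facing the front. Press it straight down on the rubber gasket with a steady force of about 12 N (not under 8, or it leaks and the latches will not pass; not over 16), hold it so for two seconds, and finish while still holding it pressed, so that a colleague can swing the latches over it. Treat the glass gently and leave the white spare plate, the comb, the amber bottle and the beaker where they are.

Things in the scene. Friction and masses are not known exactly. Their poses are not given: they have to be found in the camera images.
- stand: Grey gel casting stand, fixed, 100 (x) x 170 (y) x 105 mm high; origin under its base's centre, z up, front = -x (roughly to the robot), +y its left. Base top z = 12 mm. Pillars 30 x 18 mm at y = +-62.5 mm, 104.5 mm high, 107 mm apart inside. The cassette goes down between them with its width along y. Between the guides (|y| < 41 mm) fingers have free room above z = 21 mm.
- slot (a point): Mouth of the stand's slot: on its centre line, 86 mm above the bench. A guide channel on each pillar's inner side, in the plane stand x = 0, covers |y| = 41 to 53 mm; it is 13 mm wide in x from the base up to z = 68 mm and flares to about 29 mm wide at z = 86 mm. Above that only the pillars bound it.
- gasket: Off-white silicone rubber gasket strip 13 x 104 mm on the stand's centre line; origin at the centre of its top face, 26 mm above the bench when free. It sinks straight down like a spring of 2.5 N/mm (8 N: 3.2 mm; 12 N: 4.8 mm; 16 N: 6.4 mm), hard stop at 8 mm. The force on it is the cassette's weight (about 1.3 to 2.5 N) plus the push.
- latch_left (a joint): Swivel latch on the left (+y) pillar, vertical axis at stand (0, +62.5 mm); rad. 0: arm points to the middle, across the slot; grows as it swings to the rear (stand +x); 1.57: straight to the rear, clear; stop at 1.75. Starts at 0 to 0.4, stays where left (about 1 N at the pin moves it). Aside beyond 1.1. Arm 40 mm long, 11 mm wide, from 105 to 112 mm above the bench.
- latch_right (a joint): The same on the right (-y) pillar, mirror image, axis at stand (0, -62.5 mm); it too grows from 0 as its arm swings to the rear (stand +x) and is clear at 1.57.
- latch_left_pin (a point): Point on the centre line of the left latch's red upright finger pin, 123 mm above the bench. Pin: 10 mm diameter, from 112 to 129 mm above the bench, 27 mm from the latch's axis along the arm. It can be pinched from above or pushed.
- latch_right_pin (a point): The same point of the right latch.
- cassette: Gel cassette, two tinted glass plates with blue side spacers, 9 (x, thickness) x 100 (y) x 82 mm high (z), 0.13 to 0.25 kg; origin at its underside's centre. Stands upright in the rack, underside 8 mm above the bench. Front (-x) plate is 72 mm high, the top 10 mm are the back plate alone (x +1 to +4.5 mm). Grip across the thickness at mid-width. Seated, its axes agree with the stand's.
- cassette_front (a point): Centre of the front face of the cassette's short plate, 36 mm above its underside.
- rack: White plate rack, fixed, 116 x 116 mm; origin under its centre, front = -x. Five slots along its y, at x = -40, -20, 0, 20, 40 mm, floor z = 8 mm, 13 mm wide between ribs up to z = 27 mm that stand only at |y| = 30 to 52 mm; end walls at |y| = 54 to 58 mm, up to z = 28 mm. The cassette stands in the slot at -40 or +40 mm, the white spare plate in the other.
- spare_plate: White ceramic spare plate, 6 x 100 x 82 mm with a notch in its top, upright in the rack; origin at the centre of its underside. To be left alone.
- comb: Orange gel comb, 32 x 90 x 6 mm, lying flat on the bench between stand and rack; origin under its centre. To be left alone.
- bottle_amber: Amber bottle with black cap, 48 mm diameter, 92 mm high, behind the work; origin under its centre. To be left alone.
- beaker: Small glass beaker, 54 mm diameter, 69 mm high, behind the work; origin under its centre. To be left alone.
There are look-alikes about, which are no part of the job. There is more than one size of the cassette; the job needs the largest.

How it is judged (in metres and radians):
On the way, in this order (a step that is already met when the one before it is completed fails the run):
1. both latches are swung aside, the slot is open (value of joint each of latch_left, latch_right above 1.1 rad), for 0.2 s.
2. the cassette stands in the guides and is pressed on the gasket with 8 to 16 N by the fingers, steadily for 1 s (all of step 1 and contact force between cassette and gasket between 8 and 16 N and contact force between the fingers and cassette above 2 N and x of cassette in the frame of stand between -0.005 and 0.005 m and y of cassette in the frame of stand between -0.007 and 0.007 m and z of cassette in the frame of stand below 0.0245 m and angle between cassette's own z axis and vertical below 0.08 rad and x of cassette_front in the frame of stand below 0 m), for 1 s.
At the end, for the whole second after the job is handed in: The fingers still hold the cassette, upright (within 0.08 rad) in the stand's guides, within 5 mm in x and 7 mm in y of the stand's centre, short plate to the front, pressed on the gasket with 8 to 16 N, at rest; both latches are still aside (beyond 1.1 rad) (all of step 2 and linear speed of cassette below 0.01 m/s); the arm keeps its last pose, push and grip.
It fails at once if the glass cassette is knocked or pressed on the stand with more than 30 N (contact force between cassette and stand above 30 N).
It fails at once if the white spare plate, the comb, the amber bottle or the beaker is moved more than 20 mm or tipped over (distance of any of spare_plate, comb, bottle_amber, beaker from where it was at the start of the episode above 0.02 m or angle between any of spare_plate, bottle_amber, beaker's own z axis and vertical above 0.6 rad).
It also fails if it takes over 69 s, if anything falls off the work surface, if the arm or the gripper's body presses on something with over 40 N, if the wrist force passes 120 N, or if a joint passes its speed limit or range.

### The arm

A 7-joint arm with a two-finger parallel gripper is mounted at the origin on a cart in front of the work surface, level with it; the furniture and walls round the work are solid. World frame = base frame: x ahead of the robot, y to its left, z up, the work surface at z = 0. Lengths are in mm, angles in rad, forces in N, time in s.
With the tool pointing down it reaches from about 400 to 875 mm from the base axis. Payload 4.4 kg.
Tool frame: the origin (TCP) lies between the finger pads; the fingertips stand ctrl.tcp_to_tips ahead of it and the grasp point (between the pads) lies 8 mm behind it (ctrl.tcp_to_tips is the distance from the TCP to the fingertips, in mm); z points along the fingers, y is the direction in which the jaws open and shut (so a half turn about z gives the same grasp; the last joint's range is limited). The gripper opens to 85 mm and grips with 20 to 120 N. Pads are 22 mm wide; open, the fingers measure 114 mm over their backs; the gripper's body (76 mm by 85 mm) begins 54 mm behind the grasp point. The pads swing forward as they close: fully open they stand 13 mm farther back than shut.
Start: joints at [-1.273, 0.628, 0.038, 1.517, -0.027, 0.996, -0.02], TCP at [231.266, 607.481, 242.313] pointing down, gripper open.
Joint ranges: [-3.06, 3.06], [-0.37, 2.12], [-1.25, 1.32], [0.18, 2.47], [-1.1, 4.24], [0.23, 1.98], [-2.94, 2.94]. Speed limits (rad/s): [2.57, 2.57, 3.14, 3.14, 3.14, 3.14, 3.14].

### API

Orientations are given as [roll, pitch, yaw] about the fixed x, y, z axes, in that order (R = Rz(yaw) Ry(pitch) Rx(roll)).
In Python, from cell import ctrl gives the robot as it stands.
- The arm moves only by the tool send_rows, never from a script. Its argument "rows" is a list of rows, each an object of numbers: "x", "y", "z": the shift along the world's x, y, z in cm; "roll": the turn about the world's z in degrees; "claw": the closure, from 0 (fully open) to 1 (shut). A call has 1 to 5 rows; each row is the pose to reach, as a shift and turn from the pose commanded when the call began; what a row does not reach only later rows make up. A row lasts 1/12 s, in which the tool goes at most 41.7 mm and 7.16 degrees, less where a joint would pass 70% of its speed; a pose out of reach is approached as far as the arm can. A call with a gripper value outside its range is refused whole. The fingers move at their own pace and stop on an object; the grip force is fixed at half the most. Time passes only in rows, so rows that repeat a pose let the fingers close. It gives the time, the measured TCP pose, the force and the opening at its end, in the units of the state.
- ctrl.read_state(): the state, without advancing time (a new reading comes with each control period).
- ctrl.get_image(name): name is "scene" or "top" or "wrist"; returns (picture, depth): 400x640x3 uint8, blue, green, red; 400x640 float32, mm along the optical axis (not along the pixel's ray), 0 where there is no reading.
- ctrl.get_calibration(name): a dict with "intrinsics" (3x3 intrinsics, pixels), "T" (4x4, takes a point from camera to world coordinates). Camera axes: x right, y down, z forward; pixel columns grow to the right and rows downward; lengths in mm; the calibration is good to about 2 mm. A picture is of the moment at which its call begins: read the wrist's pose just before it. get_calibration takes no time and is no camera call; for the wrist camera it gives the pose at the moment of the call.
- ctrl.finish_job(): hands the job in, once; it reports no verdict.
Trained networks look in the newest picture that a camera, given by its name, has taken for a name from the list of things; names that differ only in an ending like _2 or _b are one class to them, and where a whole thing is asked for, a point or a joint stands for the part that bears it (a point fixed in the world has none). Each returns a list of dicts, best first, with "confidence" (0 to 1); they miss things now and then, are a little off and sometimes report something else, mostly with a low value. They report only what shows in the picture. A call takes as long as a camera call. They do not tell look-alikes from the thing itself.
- ctrl.recognise(camera, query): "uv" ([column, row] in pixels, amid what is visible of it).
- ctrl.regions_of(camera, query): "region" (400x640 bool, what is visible of it) and "uv" ([column, row] in pixels, amid what is visible of it).
- ctrl.place_of(camera, query): "uv" ([column, row] in pixels: a listed point, or the origin of a listed thing).
The state is a dict: "clock": time; "qpos": joint angles; "qd": joint speeds; "tau": joint torques, N m; "eef_pos": TCP position; "tool_rot": TCP orientation; "force": force on the tool from outside, world axes, zero at the start; "torque": the same for the moment, N m; "width": finger opening in mm.
Only numpy, scipy, OpenCV 4.12 (cv2) and the standard library are available. Lean on these libraries where they do the work, as an engineer would, in place of code of your own. Each camera call takes 0.05 s, during which the arm holds its last target. There are 200 camera calls.

## Working session

There is one attempt and no reset: what is moved stays moved. The work goes in short steps, Python scripts to look and compute and a tool call to move; the robot and the scene stay as the last step left them, time stands still between calls to the robot, and variables do not carry over. Pictures are saved under pics/ and viewed, on a budget of 10 in all, crops included, one or two more only if the job needs it, and the job is handed in when it is done.

Besides the shell and the picture viewer there is one more tool, called after "Request:" as a command line: name --argument value ..., lists and objects as JSON in quotes. send_rows: Moves the arm, as the interface text tells. Its arguments: {"type":"object","properties":{"rows":{"type":"array"}},"required":["rows"]}

```bash
mkdir -p pics; ls
cat > h.py <<'E'
import numpy as np, cv2
from cell import ctrl
def world(cam,uv,depth,K=None,T=None):
    c=ctrl.get_calibration(cam); K=np.array(c["intrinsics"]);T=np.array(c["T"])
    u,v=int(round(uv[0])),int(round(uv[1]))
    d=depth[max(0,v-1):v+2,max(0,u-1):u+2]; d=np.median(d[d>0]) if (d>0).any() else 0
    p=np.linalg.inv(K)@[uv[0],uv[1],1]*d
    return (T@[*p,1])[:3]
def cloud(cam,depth):
    c=ctrl.get_calibration(cam); K=np.array(c["intrinsics"]);T=np.array(c["T"])
    v,u=np.mgrid[0:400,0:640]
    P=np.stack([(u-K[0,2])/K[0,0]*depth,(v-K[1,2])/K[1,1]*depth,depth,np.ones_like(depth)],-1)
    return (P@T.T)[...,:3]
def atz(cam,uv,z):
    c=ctrl.get_calibration(cam); K=np.array(c["intrinsics"]);T=np.array(c["T"])
    r=T[:3,:3]@np.linalg.inv(K)@[uv[0],uv[1],1]
    return T[:3,3]+r*(z-T[2,3])/r[2]
E
python3 - <<'E'
from h import *
np.set_printoptions(precision=1,suppress=True)
s=ctrl.read_state();print(s, ctrl.tcp_to_tips)
for cam in ["scene","top"]:
    im,d=ctrl.get_image(cam); cv2.imwrite(f"pics/{cam}0.png",im); np.save(f"{cam}0.npy",d)
    for q in ["stand","cassette","rack","spare_plate","latch_left_pin","latch_right_pin","slot","gasket","comb","bottle_amber","beaker"]:
        for r in ctrl.place_of(cam,q)[:4]:
            print(cam,q,np.round(r["uv"]),round(r["confidence"],2),world(cam,r["uv"],d))
    print(np.array(ctrl.get_calibration(cam)["T"]))
E
```

```text
pics
{'clock': 0.0, 'qpos': array([-1.3,  0.6,  0. ,  1.5, -0. ,  1. , -0. ]), 'qd': array([ 0., -0.,  0., -0.,  0.,  0.,  0.]), 'tau': array([ -0. , -56.3,   1.2, -19.3,   0. ,   0. ,  -0. ]), 'eef_pos': array([231. , 606.9, 241.4]), 'tool_rot': array([-3.1,  0. ,  2.8]), 'force': array([-0.2, -0.5, -1. ]), 'torque': array([ 0., -0.,  0.]), 'width': 85.4565759638919} 11.0
scene stand [292. 217.] 0.82 [528.2  87.7  51.6]
scene cassette [365. 287.] 0.96 [ 584.7 -242.6   10.3]
scene cassette [404. 282.] 0.78 [ 688.5 -280.1    7.3]
scene cassette [294. 218.] 0.7 [536.   89.8  45.9]
scene cassette [298. 274.] 0.49 [ 444.5 -117.8   23.3]
scene rack [352. 289.] 0.63 [ 548.5 -231.4   10.3]
scene latch_left_pin [290. 179.] 0.45 [576.2 183.3 127.1]
scene latch_right_pin [293. 191.] 0.42 [552.7 120.1 125.5]
scene slot [291. 195.] 0.82 [583.2 204.6  49.9]
scene gasket [289. 178.] 0.73 [574.2 190.4 126.6]
scene comb [311. 240.] 0.61 [553.1   8.8   5.8]
scene bottle_amber [358. 230.] 0.74 [694.6 -39.5  22.5]
scene bottle_amber [365. 286.] 0.74 [ 586.3 -239.3    9.6]
scene beaker [314. 179.] 0.72 
[... 417 characters left out ...]
 233.] 0.78 [ 514.2 -208.4    9.1]
top latch_left_pin [249. 206.] 0.66 [575.7 185.5 129.3]
top latch_left_pin [270. 221.] 0.53 [554.3 154.8  21.8]
top latch_right_pin [283. 216.] 0.51 [553.2 111.9 111.1]
top slot [268. 216.] 0.69 [567.3 160.   24.2]
top slot [417. 203.] 0.48 [ 591.9 -221.2    8.8]
top slot [416. 232.] 0.4 [ 516.  -208.7   21.7]
top gasket [270. 221.] 0.76 [556.  155.3  22.1]
top comb [330. 223.] 0.89 [546.6   3.    1.7]
top comb [420. 200.] 0.56 [ 594.  -221.2   37.9]
top bottle_amber [336. 163.] 0.58 [687.3 -16.1  66.4]
top beaker [218. 161.] 0.77 [708.  281.3  50.3]
[[ -0.   -1.    0.2 427.8]
 [ -1.    0.    0.    9.4]
 [ -0.   -0.2  -1.  968.4]
 [  0.    0.    0.    1. ]]
```

Run:
```python
import cv2,numpy as np
a=cv2.imread("pics/top0.png")[130:290,200:460];b=cv2.imread("pics/scene0.png")[150:330,240:450]
cv2.imwrite("pics/v1.png",cv2.resize(a,(780,480),interpolation=cv2.INTER_CUBIC))
cv2.imwrite("pics/v2.png",cv2.resize(b,(700,600),interpolation=cv2.INTER_CUBIC))
```

```text
(no output)
```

View pics/v1.png

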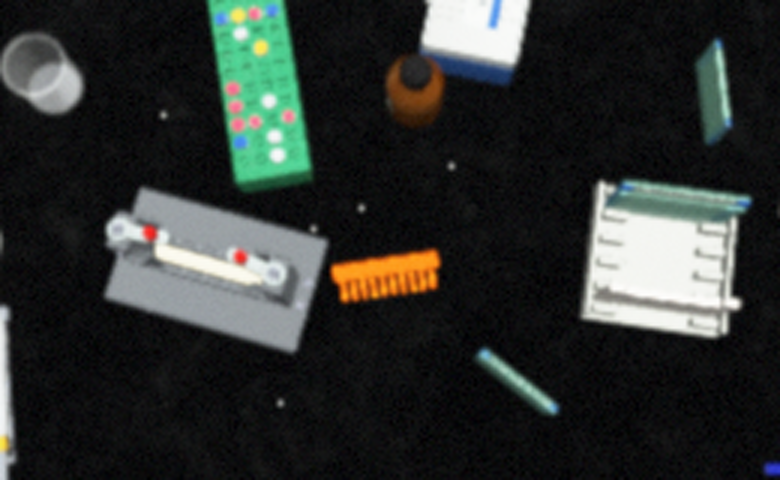

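View pics/v2.png

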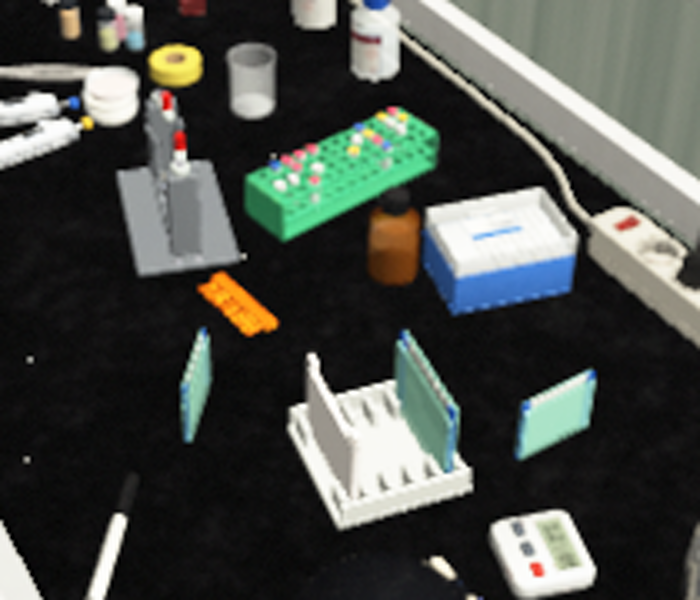

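The cassette class has three candidates in the top view: one in the rack at about (429,197), one standing free at (437,161) and one standing free at (372,257). The rack one is the widest and stands in an outer rack slot, so it fits the description. I'll check its size next, along with the poses of the stand and rack.

Run:
```python
from h import *
np.set_printoptions(precision=1,suppress=True)
im=cv2.imread("pics/top0.png");d=np.load("top0.npy");P=cloud("top",d)
Z=P[...,2]
def rect(m,box):
    M=np.zeros_like(m);u0,u1,v0,v1=box;M[v0:v1,u0:u1]=m[v0:v1,u0:u1]
    p=P[M][:,:2].astype(np.float32);r=cv2.minAreaRect(p);print(len(p),r)
    return cv2.boxPoints(r)
hsv=cv2.cvtColor(im,cv2.COLOR_BGR2HSV)
print("base",rect((Z>6)&(Z<17)&(hsv[...,2]>60),(225,315,185,255)))
print("rack",rect((Z>4)&(Z<35)&(hsv[...,2]>120)&(hsv[...,1]<50),(385,455,185,250)))
print("cass",rect((Z>80)&(Z<100),(395,455,185,205)))
print("spare",rect((Z>80)&(Z<100),(385,455,218,240)))
red=((hsv[...,0]<8)|(hsv[...,0]>172))&(hsv[...,1]>140)&(hsv[...,2]>90)
n,l,st,c=cv2.connectedComponentsWithStats(red.astype(np.uint8))
for i in range(1,n):
    u,v=c[i]
    if 225<u<315 and 190<v<240: print("red",c[i],st[i,4],atz("top",c[i],129))
print("max z stand",Z[195:240,230:310].max())
for n,(u,v) in dict(pivL=(239.7,206.5),pivR=(291.5,221)).items(): print(n,atz("top",(u,v),112))
for n,b in dict(A=(425,450,140,180),B=(355,390,240,272)).items():
    m=(hsv[...,2]>60)&(Z>5)&(Z<110);print(n,rect(m,(b[0],b[1],b[2],b[3])), Z[b[2]:b[3],b[0]:b[1]].max())
print(P[192:204,405:452:4][...,2])
```

```text
1820 ((579.765869140625, 135.0426788330078), (194.64710998535156, 147.99508666992188), 72.45704650878906)
base [[479.9  64.5]
 [621.   19.9]
 [679.7 205.5]
 [538.5 250.1]]
1627 ((556.539306640625, -221.00628662109375), (116.47933959960938, 114.2853012084961), 79.91669464111328)
rack [[ 490.1 -268.3]
 [ 602.6 -288.4]
 [ 623.  -173.7]
 [ 510.5 -153.7]]
142 ((596.6475830078125, -228.27932739257812), (100.43006896972656, 9.642070770263672), 80.69447326660156)
cass [[ 583.8 -277.1]
 [ 593.3 -278.6]
 [ 609.5 -179.5]
 [ 600.  -177.9]]
45 ((518.0703125, -212.6226348876953), (98.94499969482422, 5.968131065368652), 79.90030670166016)
spare [[ 506.5 -260.8]
 [ 512.3 -261.9]
 [ 529.7 -164.4]
 [ 523.8 -163.4]]
red [249.6 206.9] 15 [574.1 185.1 129. ]
red [279.9 215.3] 9 [552.8 116.7 129. ]
max z stand 968.3666424863909
pivL [578.8 211.5 112. ]
pivR [541.4  92.5 112. ]
247 ((694.8108520507812, -274.8580322265625), (73.31697845458984, 7.591929912567139), 1.7491813898086548)
A [[ 658.1 -272.2]
 [ 658.3 -279.8]
 [ 731.6 -277.5]
 [ 731.3 -269.9]] 968.3666424863909
137 ((457.5747985839844, -93.28611755
[... 358 characters left out ...]
 91.8   2.4  -1.   -2.4]
 [ 65.2  75.9  80.9  78.9  71.4  76.8  86.4  87.4  88.4  89.7   1.9  -3. ]
 [ 60.1  71.1  72.2  78.8  78.   83.7  73.7  77.7  86.1  90.3  90.9  89.6]
 [ 49.8  55.7  64.5  64.8  72.7  81.9  77.7  83.6  72.   80.   88.3  89.5]
 [ 37.9  41.7  52.1  57.5  62.2  69.2  73.2  81.9  80.6  80.2  83.   86.8]
 [ 28.9  32.4  37.7  46.7  51.   60.1  62.8  69.6  76.1  79.   79.2   0.8]
 [ 24.6  21.   30.9  34.1  39.2  43.7  51.9  61.9  65.5 968.4  77.8  -3.3]
 [ 26.3  30.1  14.9  23.2  27.9  34.8  38.7  46.2  52.3  62.1  66.3   2. ]
 [ 28.1  27.    6.7  15.   17.5  20.8  31.5  35.9  45.3  47.    3.8   0.4]
 [ 18.4   4.4   5.5   7.7   7.4  12.3  16.3  25.2  30.2  37.3  -1.9   0.5]]
```

The rack cassette measures 100 mm wide and the other two 73 mm, so the one in the rack is the target. The stand is centred near (560,152) with a yaw of about -17°. Both pins are near stand y = ±36, at about 0.13 rad. I'll move towards the stand now.

Request:
send_rows --rows '[{"x": 2.2, "y": -3.3}, {"x": 4.4, "y": -6.6}, {"x": 6.6, "y": -9.9}, {"x": 8.8, "y": -13.2}, {"x": 11, "y": -16.5}]'

```text
$.rows[0]: bad value
```

Request:
send_rows --rows '[{"x": 2.2, "y": -3.3}, {"x": 4.4, "y": -6.6}, {"x": 6.6, "y": -9.9}, {"x": 8.8, "y": -13.2}, {"x": 11, "y": -16.5}]'

```text
$.rows[0]: bad value
```

Request:
send_rows --rows '[{"x": 2.2, "y": -3.3, "claw": 0.25}, {"x": 4.5, "y": -6.6, "claw": 0.25}, {"x": 4.5, "y": -8.5, "claw": 0.25}, {"x": 4.5, "y": -10, "claw": 0.25}, {"x": 4.5, "y": -10, "claw": 0.25}]'

```text
$.rows[0]: bad value
```

Request:
send_rows --rows '[{"x": 2.2, "y": -3.3, "z": 0, "roll": 0, "claw": 0}, {"x": 4.4, "y": -6.6, "z": 0, "roll": 0, "claw": 0}, {"x": 6.6, "y": -9.9, "z": 0, "roll": 0, "claw": 0}, {"x": 8.8, "y": -13.2, "z": 0, "roll": 0, "claw": 0}, {"x": 11, "y": -16.5, "z": 0, "roll": 0, "claw": 0}]'

```text
clock: 1.62
eef_pos: [342.0, 440.9, 242.4]
tool_rot: [3.141, 0.0, 2.778]
force: [0.7, 0.4, 0.5]
width: 85.4
```

Request:
send_rows --rows '[{"x": 2.2, "y": -3.3, "z": 0, "roll": 2, "claw": 0}, {"x": 4.4, "y": -6.6, "z": 0, "roll": 3.4, "claw": 0.25}, {"x": 6.6, "y": -9.9, "z": 0, "roll": 3.4, "claw": 0.25}, {"x": 8.8, "y": -13.2, "z": 0, "roll": 3.4, "claw": 0.25}, {"x": 11, "y": -16.5, "z": 0, "roll": 3.4, "claw": 0.25}]'

```text
clock: 2.03
eef_pos: [452.2, 275.8, 242.6]
tool_rot: [3.141, 0.0, 2.837]
force: [1.1, 1.1, 0.3]
width: 64.3
```

Request:
send_rows --rows '[{"x": 2.2, "y": -3.3, "z": 0, "roll": 0, "claw": 0.25}, {"x": 4.4, "y": -6.6, "z": 0, "roll": 0, "claw": 0.25}, {"x": 6.2, "y": -9.5, "z": 0, "roll": 0, "claw": 0.25}, {"x": 6.9, "y": -11.3, "z": 0, "roll": 0, "claw": 0.25}, {"x": 6.9, "y": -11.3, "z": 0, "roll": 0, "claw": 0.25}]'

```text
clock: 2.45
eef_pos: [522.7, 158.2, 242.5]
tool_rot: [-3.139, 0.003, 2.828]
force: [0.8, 1.0, 0.3]
width: 64.2
```

Run:
```python
from h import *
np.set_printoptions(precision=3,suppress=True)
s=ctrl.read_state();print(s["clock"],s["eef_pos"],s["tool_rot"],s["width"])
c=ctrl.get_calibration("wrist")
im,d=ctrl.get_image("wrist");cv2.imwrite("pics/w1.png",im);np.save("w1.npy",d)
P=cloud("wrist",d);np.save("w1P.npy",P)
print(np.array(c["T"]));
hsv=cv2.cvtColor(im,cv2.COLOR_BGR2HSV)
red=((hsv[...,0]<8)|(hsv[...,0]>172))&(hsv[...,1]>140)&(hsv[...,2]>90)
n,l,st,cc=cv2.connectedComponentsWithStats(red.astype(np.uint8))
for i in range(1,n):
    if st[i,4]>40: print("red",cc[i],st[i,4],P[l==i].max(0),np.median(P[l==i],0))
```

```text
2.45 [522.744 158.168 242.465] [-3.139  0.003  2.828] 64.22333590665677
[[  0.308   0.907   0.287 450.581]
 [  0.951  -0.293  -0.094 182.107]
 [ -0.001   0.302  -0.953 374.193]
 [  0.      0.      0.      1.   ]]
red [291.689 236.807] 119 [616.123 184.913 374.246] [552.706 123.266 128.824]
red [365.702 235.211] 114 [646.779 202.685 130.954] [572.592 191.122 128.926]
red [634.467 261.326] 92 [771.912 532.375  46.635] [765.33  526.971  38.738]
```

View pics/w1.png

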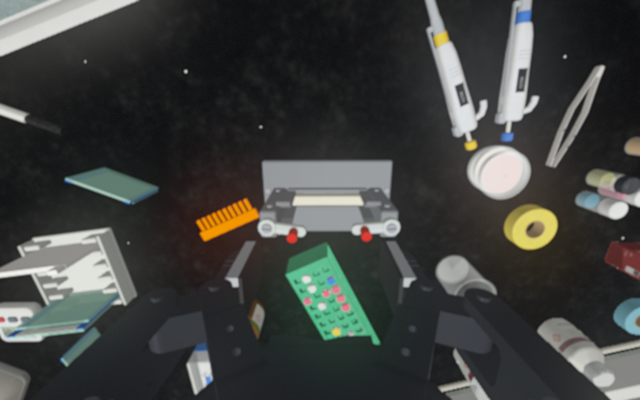

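The wrist view is roughly symmetric about the stand, with pins at (291,236) and (366,235). Its measured positions differ from the top view by about 6 mm in y, so I'll re-measure now that the arm has settled.

```bash
cat > m.py <<'E'
from h import *
np.set_printoptions(precision=2,suppress=True)
def measure(tag):
    s=ctrl.read_state();print(s["clock"],s["eef_pos"],s["tool_rot"],s["width"],s["force"])
    c=ctrl.get_calibration("wrist");im,d=ctrl.get_image("wrist");cv2.imwrite(f"pics/{tag}.png",im);P=cloud("wrist",d)
    np.save(tag+".npy",d)
    return im,d,P
E
python3 - <<'E'
from m import *
im,d,P=measure("w2")
print(np.array(ctrl.get_calibration("wrist")["intrinsics"]))
hsv=cv2.cvtColor(im,cv2.COLOR_BGR2HSV)
red=((hsv[...,0]<8)|(hsv[...,0]>172))&(hsv[...,1]>140)&(hsv[...,2]>90)
n,l,st,cc=cv2.connectedComponentsWithStats(red.astype(np.uint8))
for i in range(1,n):
    if st[i,4]>40: print("red",cc[i],st[i,4],atz("wrist",cc[i],126))
# base top face and gasket
Z=P[...,2];g=(hsv[...,1]<60)&(hsv[...,2]>70)&(abs(Z-12)<5);g[:150]=0;g[250:]=0;g[:,:250]=0;g[:,410:]=0
p=P[g][:,:2].astype(np.float32);r=cv2.minAreaRect(p);print(r,cv2.boxPoints(r))
for q in ["slot","gasket","latch_left_pin","latch_right_pin"]:
    for r in ctrl.place_of("wrist",q)[:2]:
        z={"slot":86,"gasket":26}.get(q,123)
        print(q,r["uv"],r["confidence"],atz("wrist",r["uv"],z))
# pillar tops
for (a,b) in ((255,300),(360,405)):
    m=np.zeros_like(g);m[195:245,a:b]=(Z[195:245,a:b]>98)&(Z[195:245,a:b]<118)
    p=P[m];print(len(p),cv2.minAreaRect(p[:,:2].astype(np.float32)))
E
```

```text
2.5 [521.34 161.49 242.36] [-3.14  0.    2.83] 64.3727702163258 [-0.2   0.08 -0.01]
[[282.17   0.   320.35]
 [  0.   282.17 197.02]
 [  0.     0.     1.  ]]
red [362.15 237.75] 122 [574.17 189.98 126.  ]
red [288.6  239.26] 117 [554.2  121.73 126.  ]
((561.7605590820312, 157.16351318359375), (169.98561096191406, 99.84014892578125), 72.63195037841797) [[488.75  90.95]
 [584.03  61.14]
 [634.78 223.38]
 [539.49 253.18]]
slot [325.3, 221.1] 0.96 [562.17 158.67  86.  ]
gasket [321.3, 204.6] 0.64 [562.01 155.19  26.  ]
gasket [449.3, 271.3] 0.64 [710.91 298.08  26.  ]
latch_left_pin [364.4, 236.0] 0.66 [573.5  195.31 123.  ]
latch_right_pin [290.0, 238.8] 0.7 [554.75 125.   123.  ]
729 ((545.9016723632812, 110.6251449584961), (44.34627151489258, 29.960657119750977), 75.23908233642578)
653 ((576.3668212890625, 207.44024658203125), (36.860862731933594, 29.688274383544922), 69.2076416015625)
```

Request:
send_rows --rows '[{"x": 1.1, "y": 0.1, "z": -3.5, "roll": 0, "claw": 0.25}, {"x": 1.1, "y": 0.1, "z": -7, "roll": 0.5, "claw": 0.25}, {"x": 1.1, "y": 0.1, "z": -10, "roll": 0.5, "claw": 0.25}, {"x": 1.1, "y": 0.1, "z": -12.2, "roll": 0.5, "claw": 0.25}, {"x": 1.1, "y": 0.1, "z": -12.2, "roll": 0.5, "claw": 0.25}]'

```text
clock: 3.17
eef_pos: [527.7, 165.9, 116.2]
tool_rot: [-3.137, -0.007, 2.848]
force: [-0.1, 0.4, 0.3]
width: 64.3
```

Run:
```python
from m import *
im,d,P=measure("w3")
Z=P[...,2]
m=(d>0)
# finger tips in view: print lowest z of points near TCP lateral 32..60 & in front of stand
s=ctrl.read_state();t=np.array(s["eef_pos"]);e=np.array([.298,.954]);f=np.array([.954,-.298])
r=P[...,:2]-t[:2];a=r@f;b=r@e
q=m&(abs(a)<16)&(abs(b)>28)&(abs(b)<60)&(Z>95)
for sg in (-1,1):
    k=q&(b*sg>0);print(k.sum(),np.percentile(Z[k],[1,5,50,95]) if k.any() else 0)
im2,d2=ctrl.get_image("scene");cv2.imwrite("pics/s3.png",cv2.resize(im2[130:260,220:380],(800,600*650//600),interpolation=cv2.INTER_CUBIC)[:600])
```

```text
3.1667 [527.66 165.94 116.2 ] [-3.14 -0.01  2.85] 64.2671389555488 [-0.11  0.37  0.35]
11762 [120.2  131.85 172.14 198.3 ]
11200 [119.93 131.08 171.21 198.27]
```

View pics/w3.png

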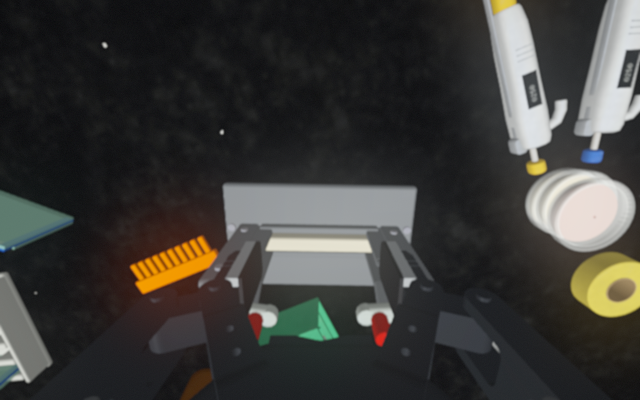

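Request:
send_rows --rows '[{"x": 0, "y": 0, "z": -0.4, "roll": 0, "claw": 0.25}, {"x": 0.8, "y": -0.2, "z": -0.4, "roll": 0, "claw": 0.25}, {"x": 1.4, "y": -0.4, "z": -0.4, "roll": 0, "claw": 0.25}, {"x": 1.8, "y": -0.5, "z": -0.4, "roll": 0, "claw": 0.25}, {"x": 2.2, "y": -0.7, "z": -0.4, "roll": 0, "claw": 0.25}]'

```text
clock: 3.68
eef_pos: [554.0, 159.0, 117.2]
tool_rot: [3.14, 0.0, 2.846]
force: [-1.9, 2.9, 1.1]
width: 64.0
```

Request:
send_rows --rows '[{"x": 0.4, "y": -0.1, "z": 0, "roll": 0, "claw": 0.25}, {"x": 0.7, "y": -0.2, "z": 0, "roll": 0, "claw": 0.2}, {"x": 0.9, "y": -0.3, "z": 0, "roll": 0, "claw": 0.16}, {"x": 1.1, "y": -0.35, "z": 0, "roll": 0, "claw": 0.15}, {"x": 1.3, "y": -0.4, "z": 0, "roll": 0, "claw": 0.12}]'

```text
clock: 4.1
eef_pos: [565.4, 154.6, 115.9]
tool_rot: [-3.141, -0.002, 2.846]
force: [-3.6, 4.0, -0.6]
width: 74.8
```

Request:
send_rows --rows '[{"x": 0.2, "y": 0, "z": 0, "roll": 0, "claw": 0.06}, {"x": 0.4, "y": -0.1, "z": 0, "roll": 0, "claw": 0}, {"x": 0.6, "y": -0.2, "z": 0, "roll": 0, "claw": 0}, {"x": 0.8, "y": -0.25, "z": 0, "roll": 0, "claw": 0}, {"x": 0.8, "y": -0.25, "z": 0, "roll": 0, "claw": 0}]'

```text
clock: 4.52
eef_pos: [571.8, 155.1, 115.7]
tool_rot: [3.14, -0.005, 2.85]
force: [-7.5, 7.3, -1.2]
width: 85.2
```

Run:
```python
from m import *
im,d,P=measure("w4")
```

```text
4.5167 [571.77 155.1  115.7 ] [ 3.14 -0.01  2.85] 85.20169788391765 [-7.54  7.28 -1.15]
```

View pics/w4.png

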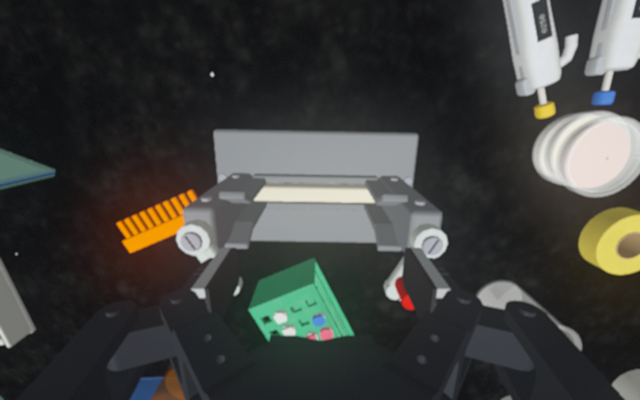

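The right latch (image left) looks swung, with its pin hidden behind the finger. The left pin at (404,292) is still inside the gap. I'll quantify both angles.

Run:
```python
from m import *
im=cv2.imread("pics/w4.png")
for (u,v),z,n in (((404,292),122,"Lpin"),((392,290),112,"Ltip?"),((432,242),112,"Lpiv"),((194,241),112,"Rpiv"),((240,286),108,"Rtip")):
    p=atz("wrist",(u,v),z)[:2]-[561.5,156.5];print(n,p@[.954,-.298],p@[.298,.954])
print(np.array(ctrl.get_calibration("top")["intrinsics"])[0,0])
t,d=ctrl.get_image("top")
cv2.imwrite("pics/t4.png",np.hstack([cv2.resize(t[180:250,225:315],(540,420),interpolation=cv2.INTER_CUBIC)]))
```

```text
Lpin 25.404289374273713 45.918399475639305
Ltip? 31.309263217194307 42.615503308954075
Lpiv 1.4676502946394518 61.310093030048286
Rpiv 2.1416762842393946 -64.76934773901137
Rtip 32.2786860424629 -43.73756356447725
378.3732989700577
```

View pics/t4.png

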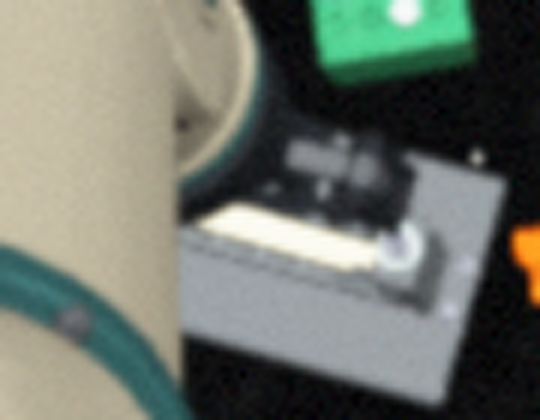

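Request:
send_rows --rows '[{"x": 0.2, "y": -0.1, "z": 0, "roll": 0, "claw": 0}, {"x": 0.4, "y": -0.1, "z": 0, "roll": 0, "claw": 0}, {"x": 0.6, "y": -0.2, "z": 0, "roll": 0, "claw": 0}, {"x": 0.8, "y": -0.3, "z": 0, "roll": 0, "claw": 0}, {"x": 0.8, "y": -0.3, "z": 0, "roll": 0, "claw": 0}]'

```text
clock: 5.03
eef_pos: [573.5, 155.8, 115.4]
tool_rot: [3.141, -0.018, 2.854]
force: [-19.1, 12.0, 8.0]
width: 85.4
```

Run:
```python
from m import *
im,d,P=measure("w5")
cv2.imwrite("pics/w5c.png",cv2.resize(im[180:340,150:470],(800,400)))
```

```text
5.0333 [573.47 155.83 115.4 ] [ 3.14 -0.02  2.85] 85.44188997566008 [-19.06  11.97   7.98]
```

View pics/w5c.png

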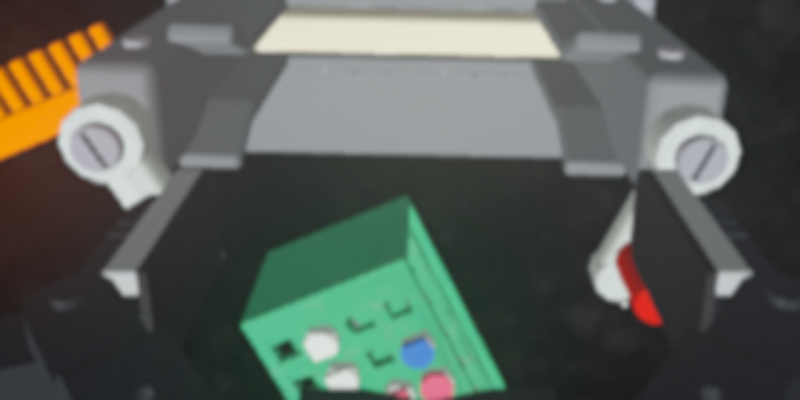

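Both latches are at about 1.0 rad and the left pin is wedged on a finger corner. I'll back off, close the gripper, and sweep each pin outward from inside.

Request:
send_rows --rows '[{"x": -1.5, "y": 0.5, "z": 0, "roll": 0, "claw": 0}, {"x": -3.5, "y": 1.2, "z": 0, "roll": 0, "claw": 0}, {"x": -3.5, "y": 1.2, "z": 1.1, "roll": 0, "claw": 1}, {"x": -3.5, "y": 1.2, "z": 1.1, "roll": 0, "claw": 1}, {"x": -3.5, "y": 1.2, "z": 1.1, "roll": 0, "claw": 1}]'

```text
clock: 5.5
eef_pos: [549.9, 160.5, 128.6]
tool_rot: [3.14, 0.005, 2.845]
force: [0.4, 0.0, -0.5]
width: 51.9
```

Request:
send_rows --rows '[{"x": 0, "y": 0, "z": 0, "roll": 0, "claw": 1}, {"x": 1.5, "y": -0.5, "z": 0, "roll": 0, "claw": 1}, {"x": 3.5, "y": -1.1, "z": 0, "roll": 0, "claw": 1}, {"x": 3.8, "y": 0, "z": 0, "roll": 0, "claw": 1}, {"x": 4.1, "y": 0.8, "z": 0, "roll": 0, "claw": 1}]'

```text
clock: 5.92
eef_pos: [590.2, 167.9, 127.1]
tool_rot: [3.142, 0.002, 2.843]
force: [-0.8, 0.0, 0.5]
width: 0.1
```

Request:
send_rows --rows '[{"x": 0.2, "y": 0.6, "z": 0, "roll": 0, "claw": 1}, {"x": 0.3, "y": 1.1, "z": 0, "roll": 0, "claw": 1}, {"x": 0.4, "y": 1.5, "z": 0, "roll": 0, "claw": 1}, {"x": 0.5, "y": 1.7, "z": 0, "roll": 0, "claw": 1}, {"x": 0.5, "y": 1.7, "z": 0, "roll": 0, "claw": 1}]'

```text
clock: 6.33
eef_pos: [593.0, 186.5, 127.2]
tool_rot: [-3.141, -0.0, 2.847]
force: [0.9, -1.4, -0.2]
width: 0.4
```

Request:
send_rows --rows '[{"x": -0.9, "y": -3, "z": 0, "roll": 0, "claw": 1}, {"x": -1.6, "y": -5.2, "z": 0, "roll": 0, "claw": 1}, {"x": -1.8, "y": -5.9, "z": 0, "roll": 0, "claw": 1}, {"x": -2.0, "y": -6.6, "z": 0, "roll": 0, "claw": 1}, {"x": -2.2, "y": -7.2, "z": 0, "roll": 0, "claw": 1}]'

```text
clock: 6.75
eef_pos: [572.2, 114.8, 127.8]
tool_rot: [3.139, 0.002, 2.846]
force: [3.4, 2.2, -0.9]
width: 0.2
```

Request:
send_rows --rows '[{"x": 0, "y": -0.1, "z": 0, "roll": 0, "claw": 1}, {"x": 0, "y": -0.1, "z": 0, "roll": 0, "claw": 1}, {"x": 0, "y": 3, "z": 0, "roll": 0, "claw": 1}, {"x": -3, "y": 4, "z": 4, "roll": 0, "claw": 1}, {"x": -6, "y": 4, "z": 8, "roll": 0, "claw": 1}]'

```text
clock: 7.17
eef_pos: [519.4, 157.1, 190.4]
tool_rot: [-3.139, -0.007, 2.851]
force: [0.7, -0.0, 0.7]
width: 0.2
```

Run:
```python
from m import *
im,d,P=measure("w6")
cv2.imwrite("pics/w6c.png",cv2.resize(im[120:360,120:520],(800,480)))
```

```text
7.1667 [519.42 157.06 190.36] [-3.14 -0.01  2.85] 0.19079764544847136 [ 0.66 -0.03  0.73]
```

View pics/w6c.png

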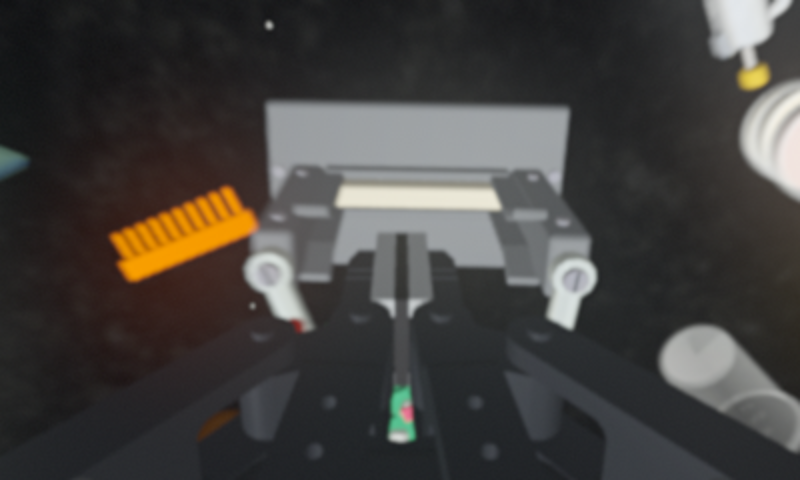

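The left latch is at about 1.3 rad, but the right one is only at about 1.1. I'll sweep both further out.

Request:
send_rows --rows '[{"x": 4, "y": 0, "z": 0, "roll": 0, "claw": 1}, {"x": 7.3, "y": -0.5, "z": -2, "roll": 0, "claw": 1}, {"x": 7.3, "y": -0.5, "z": -5, "roll": 0, "claw": 1}, {"x": 7.3, "y": -0.5, "z": -8, "roll": 0, "claw": 1}, {"x": 6.7, "y": -2.4, "z": -8, "roll": 0, "claw": 1}]'

```text
clock: 7.63
eef_pos: [585.7, 134.1, 107.3]
tool_rot: [-3.141, -0.009, 2.852]
force: [-0.5, -0.3, -0.2]
width: 0.4
```

Request:
send_rows --rows '[{"x": -0.3, "y": -0.8, "z": 0, "roll": 0, "claw": 1}, {"x": -0.5, "y": -1.5, "z": 0, "roll": 0, "claw": 1}, {"x": -0.7, "y": -2.1, "z": 0, "roll": 0, "claw": 1}, {"x": -0.8, "y": -2.5, "z": 0, "roll": 0, "claw": 1}, {"x": -0.8, "y": -2.5, "z": 0, "roll": 0, "claw": 1}]'

```text
clock: 8.05
eef_pos: [582.0, 104.0, 114.7]
tool_rot: [3.14, 0.003, 2.845]
force: [0.3, 0.2, -0.2]
width: -0.3
```

Request:
send_rows --rows '[{"x": 1.2, "y": 3.8, "z": 0, "roll": 0, "claw": 1}, {"x": 2.3, "y": 7.4, "z": 0, "roll": 0, "claw": 1}, {"x": 2.5, "y": 8.2, "z": 0, "roll": 0, "claw": 1}, {"x": 2.7, "y": 8.8, "z": 0, "roll": 0, "claw": 1}, {"x": 2.7, "y": 8.8, "z": 0, "roll": 0, "claw": 1}]'

```text
clock: 8.47
eef_pos: [607.3, 190.3, 114.0]
tool_rot: [-3.137, -0.0, 2.847]
force: [-1.5, -2.8, 3.1]
width: -0.1
```

Request:
send_rows --rows '[{"x": -0.5, "y": -2, "z": 0, "roll": 0, "claw": 1}, {"x": -1.3, "y": -4.3, "z": 2, "roll": 0, "claw": 1}, {"x": -1.3, "y": -4.3, "z": 6, "roll": 0, "claw": 1}, {"x": -1.3, "y": -4.3, "z": 10, "roll": 0, "claw": 1}, {"x": -4.5, "y": -4.3, "z": 12.5, "roll": 0, "claw": 1}]'

```text
clock: 8.88
eef_pos: [569.2, 149.2, 242.8]
tool_rot: [3.136, 0.011, 2.843]
force: [1.3, 1.2, 0.3]
width: 0.3
```

Run:
```python
from m import *
im,d,P=measure("w7")
cv2.imwrite("pics/w7c.png",cv2.resize(im[120:360,120:520],(800,480)))
for q in ["latch_left_pin","latch_right_pin"]:
    for r in ctrl.place_of("wrist",q)[:2]:
        p=atz("wrist",r["uv"],123)[:2]-[561.5,156.5];print(q,r["uv"],r["confidence"],p@[.954,-.298],p@[.298,.954])
```

```text
8.8833 [569.23 149.19 242.83] [3.14 0.01 2.84] 0.33313482329746286 [1.33 1.16 0.31]
latch_left_pin [391.6, 208.9] 0.7 17.229711065437005 63.70969271286463
latch_right_pin [258.5, 212.3] 0.87 21.32488082724206 -62.78995253209942
```

View pics/w7c.png

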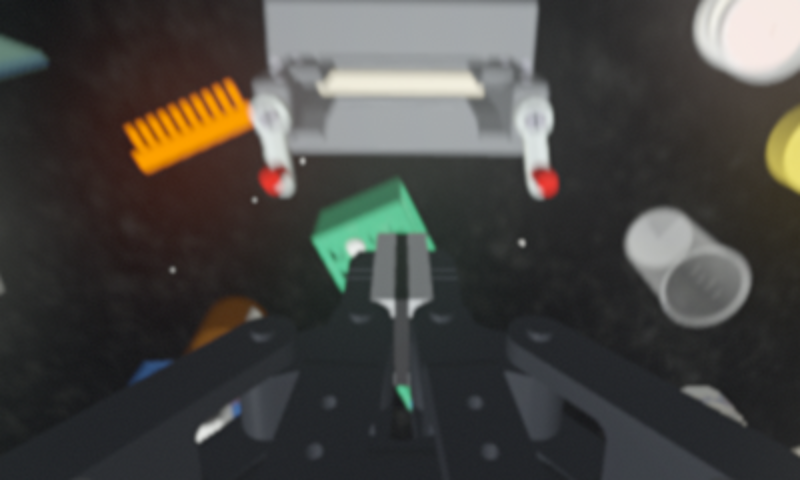

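Both latches now point straight to the rear: the pins show at stand y ≈ ±63, x ≈ +20. Next I'll go over the rack, turning about -83°.

Request:
send_rows --rows '[{"x": 0.2, "y": -2.5, "z": 0, "roll": -7, "claw": 0.5}, {"x": 0.4, "y": -5.0, "z": 0, "roll": -14, "claw": 0.5}, {"x": 0.6, "y": -7.5, "z": 0, "roll": -21, "claw": 0.5}, {"x": 0.8, "y": -10, "z": 0, "roll": -28, "claw": 0.5}, {"x": 1.0, "y": -12.5, "z": 0, "roll": -35, "claw": 0.5}]'

```text
clock: 9.45
eef_pos: [572.6, 23.3, 237.1]
tool_rot: [-3.14, -0.001, 2.23]
force: [-0.1, -0.9, -0.1]
width: 42.9
```

Request:
send_rows --rows '[{"x": 0.2, "y": -2.5, "z": 0, "roll": -7, "claw": 0.5}, {"x": 0.4, "y": -5.0, "z": 0, "roll": -14, "claw": 0.5}, {"x": 0.6, "y": -7.5, "z": 0, "roll": -21, "claw": 0.5}, {"x": 0.8, "y": -10, "z": 0, "roll": -28, "claw": 0.5}, {"x": 1.0, "y": -12.5, "z": 0, "roll": -35, "claw": 0.5}]'

```text
clock: 9.87
eef_pos: [582.6, -101.6, 237.0]
tool_rot: [-3.14, 0.0, 1.619]
force: [0.2, 0.1, 0.3]
width: 42.7
```

Request:
send_rows --rows '[{"x": 0.4, "y": -3, "z": 0, "roll": -6, "claw": 0.5}, {"x": 0.8, "y": -6.5, "z": 0, "roll": -12.7, "claw": 0.5}, {"x": 1.2, "y": -10, "z": 0, "roll": -12.7, "claw": 0.5}, {"x": 1.4, "y": -12.6, "z": 0, "roll": -12.7, "claw": 0.5}, {"x": 1.4, "y": -12.6, "z": 0, "roll": -12.7, "claw": 0.5}]'

```text
clock: 10.28
eef_pos: [595.2, -234.9, 237.1]
tool_rot: [-3.141, 0.007, 1.395]
force: [-1.3, -0.6, -0.2]
width: 42.6
```

Run:
```python
from m import *
ctrl.get_image("wrist")
im,d,P=measure("w8")
Z=P[...,2]
c=P[...,:2]-[597,-228];m=(abs(c[...,0])<25)&(abs(c[...,1])<65)
for lo,hi in ((86,94),(77,84.5)):
    k=m&(Z>lo)&(Z<hi)
    p=P[k][:,:2].astype(np.float32);print(lo,len(p),cv2.minAreaRect(p) if len(p)>5 else "", np.median(P[k],0))
    vv,uu=np.where(k);print(uu.min(),uu.max(),vv.min(),vv.max())
for q in ["cassette","rack","spare_plate"]:
    for r in ctrl.place_of("wrist",q)[:2]: print(q,r["uv"],r["confidence"],atz("wrist",r["uv"],8 if q!="rack" else 0))
g=m&(Z>60)
cv2.imwrite("pics/w8c.png",cv2.resize(im[60:300,180:500],(800,600),interpolation=cv2.INTER_CUBIC))
```

```text
10.3333 [ 595.63 -230.86  236.84] [-3.14  0.    1.4 ] 42.81707804967393 [-1.28  0.57 -0.13]
86 416 ((601.295654296875, -225.47561645507812), (98.99584197998047, 4.938407897949219), 80.33948516845703) [ 602.16 -220.72   90.08]
322 327 135 229
77 374 ((596.864990234375, -224.33364868164062), (99.32540130615234, 7.886970043182373), 77.85819244384766) [ 596.84 -221.76   80.14]
318 326 134 225
cassette [398.2, 189.6] 0.96 [ 694.77 -268.      8.  ]
cassette [321.7, 168.8] 0.89 [ 599.28 -223.38    8.  ]
rack [290.1, 164.2] 0.85 [ 559.24 -210.95    0.  ]
spare_plate [258.1, 167.7] 0.9 [ 518.67 -207.01    8.  ]
```

View pics/w8c.png

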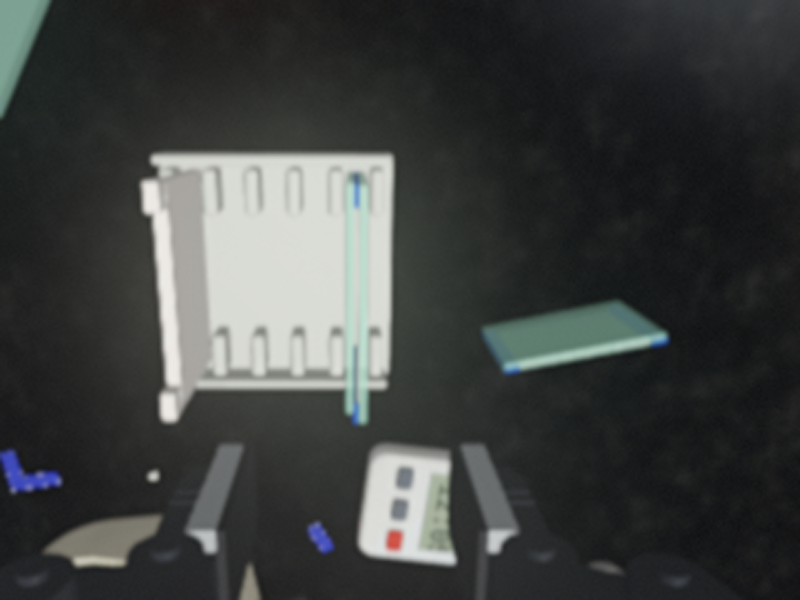

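The wrist crop confirms the choice. The 100 mm cassette in the rack's rear slot sits at (323,180), with its taller back plate to the rear and its short plate to the front. The small cassette at (400,195) is lying outside the rack.

Request:
send_rows --rows '[{"x": 0.2, "y": 0.3, "z": -3, "roll": 0, "claw": 0.5}, {"x": 0.2, "y": 0.3, "z": -6, "roll": 0, "claw": 0.5}, {"x": 0.2, "y": 0.3, "z": -9, "roll": 0, "claw": 0.5}, {"x": 0.2, "y": 0.3, "z": -11, "roll": 0, "claw": 0.5}, {"x": 0.2, "y": 0.3, "z": -11, "roll": 0, "claw": 0.5}]'

```text
clock: 10.95
eef_pos: [596.2, -219.9, 123.7]
tool_rot: [-3.133, -0.003, 1.405]
force: [0.6, -0.1, -1.0]
width: 42.7
```

Run:
```python
from m import *
for i in range(3): ctrl.get_image("wrist")
im,d,P=measure("w9")
Z=P[...,2]
c=P[...,:2]-[599,-225];m=(abs(c[...,0])<25)&(abs(c[...,1])<65)
for lo,hi in ((86,94),(77,84.5)):
    k=m&(Z>lo)&(Z<hi)
    p=P[k][:,:2].astype(np.float32);print(lo,len(p),cv2.minAreaRect(p) if len(p)>5 else "", np.median(P[k],0))
```

```text
11.1 [ 599.75 -223.04  129.42] [3.14 0.   1.4 ] 42.82004463320314 [ 0.09 -0.79  0.75]
86 916 ((600.5859375, -229.61488342285156), (100.35306549072266, 5.342956066131592), 79.82365417480469) [ 602.5  -222.43   90.78]
77 679 ((599.054443359375, -228.96693420410156), (99.71778869628906, 8.43488883972168), 79.94064331054688) [ 597.27 -223.27   80.83]
```

Request:
send_rows --rows '[{"x": -0.1, "y": -0.5, "z": -2, "roll": 0, "claw": 0.5}, {"x": -0.1, "y": -0.5, "z": -4, "roll": 0, "claw": 0.5}, {"x": -0.1, "y": -0.5, "z": -6, "roll": 0, "claw": 0.5}, {"x": -0.1, "y": -0.5, "z": -7.6, "roll": 0, "claw": 0.5}, {"x": -0.1, "y": -0.5, "z": -7.6, "roll": 0, "claw": 0.5}]'

```text
clock: 11.57
eef_pos: [597.0, -227.8, 51.1]
tool_rot: [-3.139, -0.001, 1.403]
force: [-0.3, 1.3, -0.1]
width: 42.8
```

Request:
send_rows --rows '[{"x": 0, "y": 0, "z": 0, "roll": 0, "claw": 0.6}, {"x": 0, "y": 0, "z": 0, "roll": 0, "claw": 0.7}, {"x": 0, "y": 0, "z": 0, "roll": 0, "claw": 0.75}, {"x": 0, "y": 0, "z": 0, "roll": 0, "claw": 0.8}, {"x": 0, "y": 0, "z": 0, "roll": 0, "claw": 0.82}]'

```text
clock: 11.98
eef_pos: [598.4, -228.8, 53.4]
tool_rot: [3.14, 0.0, 1.403]
force: [-0.3, -0.8, -0.1]
width: 15.5
```

Request:
send_rows --rows '[{"x": 0, "y": 0, "z": 0, "roll": 0, "claw": 0.86}, {"x": 0, "y": 0, "z": 0, "roll": 0, "claw": 0.9}, {"x": 0, "y": 0, "z": 0, "roll": 0, "claw": 1}, {"x": 0, "y": 0, "z": 0, "roll": 0, "claw": 1}, {"x": 0, "y": 0, "z": 0, "roll": 0, "claw": 1}]'

```text
clock: 12.4
eef_pos: [598.0, -228.6, 52.9]
tool_rot: [3.141, -0.0, 1.402]
force: [-0.9, 0.5, 5.9]
width: 8.3
```

Run:
```python
from m import *
for i in range(4):
    ctrl.get_image("wrist"); s=ctrl.read_state();print(s["clock"],s["eef_pos"],s["tool_rot"],s["force"],s["torque"],s["width"])
```

```text
12.45 [ 598.03 -228.62   52.88] [ 3.14 -0.    1.4 ] [-0.84  0.99  4.86] [ 0.13  0.25 -0.05] 8.621587044372543
12.5 [ 598.01 -228.62   52.89] [ 3.14 -0.    1.4 ] [-1.12  0.96  5.52] [ 0.12  0.21 -0.03] 8.576686594585617
12.55 [ 598.03 -228.62   52.89] [ 3.14 -0.    1.4 ] [-1.01  1.08  5.91] [0.06 0.23 0.03] 8.134163190067325
12.6 [ 598.   -228.63   52.91] [ 3.14 -0.    1.4 ] [-1.2   0.71  6.21] [0.14 0.28 0.03] 8.093916025535039
```

Request:
send_rows --rows '[{"x": 0, "y": 0, "z": 0.5, "roll": 0, "claw": 1}, {"x": 0, "y": 0, "z": 1.5, "roll": 0, "claw": 1}, {"x": 0, "y": 0, "z": 4, "roll": 0, "claw": 1}, {"x": 0, "y": 0, "z": 7, "roll": 0, "claw": 1}, {"x": 0, "y": 0, "z": 10, "roll": 0, "claw": 1}]'

```text
clock: 13.02
eef_pos: [597.0, -228.4, 153.1]
tool_rot: [-3.14, -0.0, 1.402]
force: [0.9, -0.3, -1.2]
width: 8.2
```

Request:
send_rows --rows '[{"x": 0, "y": 0, "z": 3, "roll": 0, "claw": 1}, {"x": 0, "y": 0, "z": 5.5, "roll": 0, "claw": 1}, {"x": 0, "y": 0, "z": 5.5, "roll": 0, "claw": 1}, {"x": 0, "y": 0, "z": 5.5, "roll": 0, "claw": 1}, {"x": 0, "y": 0, "z": 5.5, "roll": 0, "claw": 1}]'

```text
clock: 13.43
eef_pos: [597.0, -227.9, 206.6]
tool_rot: [-3.14, -0.001, 1.403]
force: [0.3, -0.1, -2.4]
width: 8.5
```

Run:
```python
from m import *
F=[]
for i in range(8):
    ctrl.get_image("wrist"); s=ctrl.read_state();F.append(np.r_[s["force"],s["torque"],s["eef_pos"],s["tool_rot"][2],s["width"]])
print(np.mean(F,0),np.std(F,0)); print(s["clock"])
```

```text
[   0.05    0.02   -1.8     0.01   -0.01   -0.    597.06 -228.2   206.05
    1.4     8.33] [0.61 0.53 0.56 0.04 0.02 0.04 0.3  0.26 0.36 0.   0.18]
13.8333
```

Request:
send_rows --rows '[{"x": -0.3, "y": 3, "z": 0, "roll": -1.5, "claw": 1}, {"x": -0.6, "y": 6, "z": 0, "roll": -3, "claw": 1}, {"x": -0.9, "y": 9, "z": 0, "roll": -4.5, "claw": 1}, {"x": -1.2, "y": 12, "z": 0, "roll": -6, "claw": 1}, {"x": -1.5, "y": 15, "z": 0, "roll": -7.7, "claw": 1}]'

```text
clock: 14.25
eef_pos: [582.5, -77.3, 207.2]
tool_rot: [-3.142, -0.0, 1.266]
force: [0.6, 0.3, -2.0]
width: 8.3
```

Request:
send_rows --rows '[{"x": -0.3, "y": 3.5, "z": 0, "roll": 0, "claw": 1}, {"x": -0.6, "y": 7, "z": 0, "roll": 0, "claw": 1}, {"x": -0.9, "y": 10.5, "z": 0, "roll": 0, "claw": 1}, {"x": -1.2, "y": 13, "z": 0, "roll": 0, "claw": 1}, {"x": -1.5, "y": 15, "z": 0, "roll": 0, "claw": 1}]'

```text
clock: 14.67
eef_pos: [567.3, 75.0, 207.1]
tool_rot: [-3.141, -0.001, 1.271]
force: [0.3, -0.5, -1.9]
width: 8.4
```

Request:
send_rows --rows '[{"x": -0.2, "y": 3, "z": 0, "roll": 0, "claw": 1}, {"x": -0.4, "y": 6, "z": 0, "roll": 0, "claw": 1}, {"x": -0.5, "y": 8.2, "z": 0, "roll": 0, "claw": 1}, {"x": -0.5, "y": 8.2, "z": 0, "roll": 0, "claw": 1}, {"x": -0.5, "y": 8.2, "z": 0, "roll": 0, "claw": 1}]'

```text
clock: 15.08
eef_pos: [562.4, 155.4, 207.0]
tool_rot: [-3.141, -0.0, 1.272]
force: [0.5, -0.3, -2.3]
width: 8.2
```

Run:
```python
from m import *
for i in range(4): ctrl.get_image("wrist")
im,d,P=measure("w10")
s=ctrl.read_state();t=s["eef_pos"]
Z=P[...,2];c=P[...,:2]-t[:2];f=np.array([.954,-.298]);e=np.array([.298,.954])
a=c@f;b=c@e
k=(Z>t[2]+20)&(Z<t[2]+60)&(abs(a)<12)&(abs(b)<70)&(d>0)
print("held",k.sum()); 
for lo,hi in ((25,33),(34,42)):
    q=k&(Z>t[2]+lo)&(Z<t[2]+hi)
    if q.any(): print(lo,np.percentile(a[q],[5,50,95]),np.percentile(b[q],[1,50,99]),np.median(Z[q])-t[2])
g=(abs(Z-12)<5);
c2=P[...,:2]-[561.5,156.5];g&=(abs(c2@f)<60)&(abs(c2@e)<95)
p=P[g][:,:2].astype(np.float32);print("base",cv2.minAreaRect(p))
for q in ["slot","latch_left_pin","latch_right_pin","cassette"]:
    for r in ctrl.place_of("wrist",q)[:2]: print(q,r["uv"],r["confidence"],atz("wrist",r["uv"],86 if q=="slot" else 123))
cv2.imwrite("pics/w10v.png",im)
```

```text
15.2833 [563.03 151.62 207.44] [3.14 0.   1.27] 8.180633988464578 [ 0.52  0.29 -1.52]
held 5743
25 [-5.96 -2.02  6.79] [-23.38  11.82  50.05] 27.291442092782177
34 [-8.91  2.81  8.43] [-14.14  12.72  49.9 ] 37.20827057261923
base ((562.65380859375, 153.98890686035156), (168.65621948242188, 100.09473419189453), 72.36076354980469)
slot [318.7, 196.1] 0.59 [561.87 150.82  86.  ]
cassette [319.1, 226.5] 0.93 [557.69 137.17 123.  ]
cassette [304.0, 346.5] 0.57 [506.43  22.61 123.  ]
```

View pics/w10v.png

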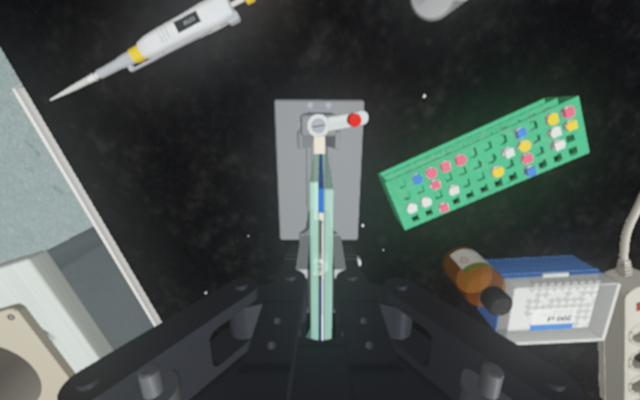

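Request:
send_rows --rows '[{"x": 0, "y": 0, "z": -1.5, "roll": 0, "claw": 1}, {"x": 0, "y": 0, "z": -3, "roll": 0, "claw": 1}, {"x": 0, "y": 0, "z": -4, "roll": 0, "claw": 1}, {"x": 0, "y": 0, "z": -4.2, "roll": 0, "claw": 1}, {"x": 0, "y": 0, "z": -4.2, "roll": 0, "claw": 1}]'

```text
clock: 15.95
eef_pos: [562.3, 153.2, 164.6]
tool_rot: [-3.14, 0.001, 1.268]
force: [0.6, -0.9, -2.1]
width: 8.2
```

Run:
```python
from m import *
for i in range(8): ctrl.get_image("wrist")
im,d,P=measure("w11")
s=ctrl.read_state();t=s["eef_pos"];print(t,s["tool_rot"],s["force"])
Z=P[...,2];f=np.array([.954,-.298]);e=np.array([.298,.954])
c=P[...,:2]-t[:2];a=c@f;b=c@e
def st(n,q): print(n,q.sum(),"a",np.percentile(a[q],[2,50,98]) if q.any() else 0,"b",np.percentile(b[q],[2,50,98]) if q.any() else 0)
st("held back",(abs(Z-t[2]-37.2)<3)&(abs(a)<12)&(b>10)&(b<60))
st("base",(abs(Z-12)<4)&(abs(a)<65)&(b>-20)&(b<100))
st("pillar top",(abs(Z-104.5)<3)&(abs(a)<30)&(b>30)&(b<85))
st("latch/pivot",(abs(Z-112)<3.5)&(abs(a)<12)&(b>45)&(b<85))
st("gasket",(abs(Z-26)<3)&(abs(a)<12)&(b>20)&(b<70))
x=(im[80:280,220:420]);cv2.imwrite("pics/w11c.png",cv2.resize(x,(600,600),interpolation=cv2.INTER_CUBIC))
```

```text
16.35 [562.99 153.51 165.75] [ 3.14 -0.    1.27] 8.359829359419534 [ 0.28  0.08 -2.73]
[562.92 153.53 165.68] [ 3.14 -0.    1.27] [ 0.44 -0.03 -2.06]
held back 1559 a [-10.93   2.71  10.96] b [11.16 28.22 49.82]
base 6288 a [-48.62 -14.85  47.57] b [-17.77  31.35  83.18]
pillar top 405 a [-14.99  -9.64  13.3 ] b [53.78 62.53 70.85]
latch/pivot 521 a [-8.21  2.96 11.69] b [54.35 63.75 70.25]
gasket 105 a [-6.2  -0.42  5.33] b [35.52 39.39 43.9 ]
```

View pics/w11c.png

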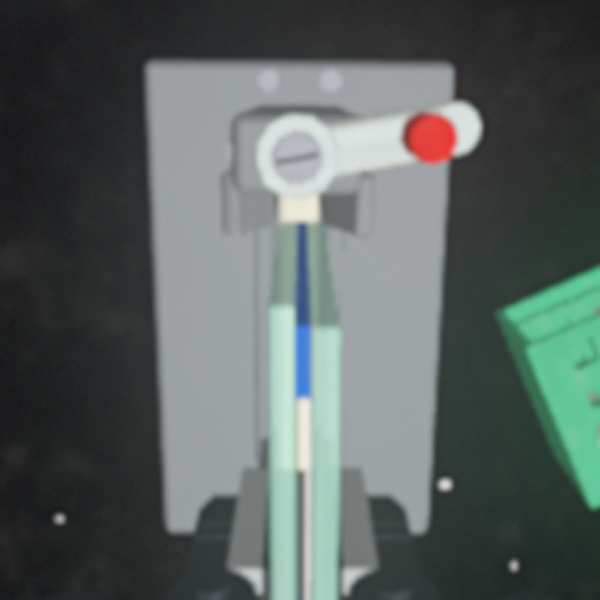

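Relative to the TCP, the stand's pillar, base and gasket are centred within about 1 mm, and the cassette underside is 44.8 mm below the TCP. I'll lower it, watching the force.

Request:
send_rows --rows '[{"x": 0, "y": 0, "z": -1, "roll": 0, "claw": 1}, {"x": 0, "y": 0, "z": -2, "roll": 0, "claw": 1}, {"x": 0, "y": 0, "z": -3, "roll": 0, "claw": 1}, {"x": 0, "y": 0, "z": -3.7, "roll": 0, "claw": 1}, {"x": 0, "y": 0, "z": -4.2, "roll": 0, "claw": 1}]'

```text
clock: 16.82
eef_pos: [561.9, 153.3, 121.5]
tool_rot: [-3.14, 0.001, 1.268]
force: [0.3, -0.1, -2.7]
width: 8.2
```

Request:
send_rows --rows '[{"x": 0, "y": 0, "z": -0.3, "roll": 0, "claw": 1}, {"x": 0, "y": 0, "z": -0.6, "roll": 0, "claw": 1}, {"x": 0, "y": 0, "z": -0.9, "roll": 0, "claw": 1}, {"x": 0, "y": 0, "z": -1.2, "roll": 0, "claw": 1}, {"x": 0, "y": 0, "z": -1.2, "roll": 0, "claw": 1}]'

```text
clock: 17.23
eef_pos: [562.6, 153.4, 110.9]
tool_rot: [-3.141, 0.0, 1.268]
force: [0.4, 0.3, -1.9]
width: 8.4
```

Request:
send_rows --rows '[{"x": 0, "y": 0, "z": -0.4, "roll": 0, "claw": 1}, {"x": 0, "y": 0, "z": -0.8, "roll": 0, "claw": 1}, {"x": 0, "y": 0, "z": -1.2, "roll": 0, "claw": 1}, {"x": 0, "y": 0, "z": -1.6, "roll": 0, "claw": 1}, {"x": 0, "y": 0, "z": -2.0, "roll": 0, "claw": 1}]'

```text
clock: 17.65
eef_pos: [562.7, 153.5, 90.9]
tool_rot: [-3.142, 0.0, 1.268]
force: [0.8, -0.5, -2.5]
width: 8.5
```

Request:
send_rows --rows '[{"x": 0, "y": 0, "z": -0.4, "roll": 0, "claw": 1}, {"x": 0, "y": 0, "z": -0.8, "roll": 0, "claw": 1}, {"x": 0, "y": 0, "z": -1.2, "roll": 0, "claw": 1}, {"x": 0, "y": 0, "z": -1.6, "roll": 0, "claw": 1}, {"x": 0, "y": 0, "z": -1.6, "roll": 0, "claw": 1}]'

```text
clock: 18.07
eef_pos: [562.2, 153.4, 74.4]
tool_rot: [-3.14, 0.001, 1.268]
force: [0.0, 0.4, -1.2]
width: 8.4
```

```bash
cat > f.py <<'E'
from m import *
F=[]
for i in range(8):
    ctrl.get_image("wrist"); s=ctrl.read_state();F.append(np.r_[s["force"],s["torque"],s["eef_pos"],s["tool_rot"][2],s["width"]])
print(np.mean(F,0),"\n",np.std(F,0),s["clock"],s["tool_rot"])
E
python3 f.py
```

```text
[ -0.14  -0.08  -1.62  -0.01  -0.01   0.01 562.83 153.42  75.37   1.27
   8.36] 
 [0.28 0.21 0.54 0.03 0.03 0.02 0.18 0.05 0.26 0.   0.18] 18.4667 [ 3.14 -0.    1.27]
```

Request:
send_rows --rows '[{"x": 0, "y": 0, "z": -0.2, "roll": 0, "claw": 1}, {"x": 0, "y": 0, "z": -0.4, "roll": 0, "claw": 1}, {"x": 0, "y": 0, "z": -0.6, "roll": 0, "claw": 1}, {"x": 0, "y": 0, "z": -0.8, "roll": 0, "claw": 1}, {"x": 0, "y": 0, "z": -0.8, "roll": 0, "claw": 1}]'

```text
clock: 18.88
eef_pos: [562.9, 153.5, 67.6]
tool_rot: [3.142, -0.0, 1.268]
force: [-1.5, -0.6, 6.1]
width: 8.5
```

```bash
python3 f.py
```

```text
[ -1.35  -0.24   5.08  -0.     0.36   0.01 562.88 153.49  67.86   1.27
   8.39] 
 [0.28 0.32 0.48 0.04 0.03 0.04 0.01 0.01 0.05 0.   0.1 ] 19.2833 [ 3.14 -0.    1.27]
```

Request:
send_rows --rows '[{"x": 0, "y": 0, "z": -0.05, "roll": 0, "claw": 1}, {"x": 0, "y": 0, "z": -0.1, "roll": 0, "claw": 1}, {"x": 0, "y": 0, "z": -0.15, "roll": 0, "claw": 1}, {"x": 0, "y": 0, "z": -0.2, "roll": 0, "claw": 1}, {"x": 0, "y": 0, "z": -0.2, "roll": 0, "claw": 1}]'

```text
clock: 19.7
eef_pos: [562.9, 153.5, 66.3]
tool_rot: [3.141, -0.001, 1.268]
force: [-2.4, -0.4, 9.3]
width: 8.3
```

```bash
python3 f.py
```

```text
[ -2.17   0.02   8.96  -0.06   0.61   0.01 562.91 153.49  66.35   1.27
   8.35] 
 [0.63 0.41 0.51 0.03 0.02 0.03 0.02 0.02 0.02 0.   0.2 ] 20.1 [ 3.14 -0.    1.27]
```

Request:
send_rows --rows '[{"x": 0, "y": 0, "z": -0.05, "roll": 0, "claw": 1}, {"x": 0, "y": 0, "z": -0.05, "roll": 0, "claw": 1}, {"x": 0, "y": 0, "z": -0.05, "roll": 0, "claw": 1}, {"x": 0, "y": 0, "z": -0.05, "roll": 0, "claw": 1}, {"x": 0, "y": 0, "z": -0.05, "roll": 0, "claw": 1}]'

```text
clock: 20.52
eef_pos: [562.9, 153.5, 66.0]
tool_rot: [3.141, -0.001, 1.268]
force: [-2.2, -1.6, 9.8]
width: 8.3
```

Request:
send_rows --rows '[{"x": 0, "y": 0, "z": 0, "roll": 0, "claw": 1}, {"x": 0, "y": 0, "z": 0, "roll": 0, "claw": 1}, {"x": 0, "y": 0, "z": 0, "roll": 0, "claw": 1}, {"x": 0, "y": 0, "z": 0, "roll": 0, "claw": 1}, {"x": 0, "y": 0, "z": 0, "roll": 0, "claw": 1}]'

```text
clock: 20.93
eef_pos: [562.9, 153.5, 66.0]
tool_rot: [3.141, -0.001, 1.268]
force: [-1.9, -1.3, 10.4]
width: 8.3
```

Request:
send_rows --rows '[{"x": 0, "y": 0, "z": 0, "roll": 0, "claw": 1}, {"x": 0, "y": 0, "z": 0, "roll": 0, "claw": 1}, {"x": 0, "y": 0, "z": 0, "roll": 0, "claw": 1}, {"x": 0, "y": 0, "z": 0, "roll": 0, "claw": 1}, {"x": 0, "y": 0, "z": 0, "roll": 0, "claw": 1}]'

```text
clock: 21.35
eef_pos: [562.9, 153.5, 66.0]
tool_rot: [3.141, -0.001, 1.268]
force: [-3.1, -0.5, 10.3]
width: 8.7
```

Request:
send_rows --rows '[{"x": 0, "y": 0, "z": 0, "roll": 0, "claw": 1}, {"x": 0, "y": 0, "z": 0, "roll": 0, "claw": 1}, {"x": 0, "y": 0, "z": 0, "roll": 0, "claw": 1}, {"x": 0, "y": 0, "z": 0, "roll": 0, "claw": 1}, {"x": 0, "y": 0, "z": 0, "roll": 0, "claw": 1}]'

```text
clock: 21.77
eef_pos: [562.9, 153.5, 66.0]
tool_rot: [3.141, -0.001, 1.268]
force: [-1.6, 0.2, 9.1]
width: 8.2
```

```bash
python3 f.py
python3 - <<'E'
from m import *
im,d,P=measure("w12")
s=ctrl.read_state();t=s["eef_pos"]
Z=P[...,2];f=np.array([.954,-.298]);e=np.array([.298,.954])
c=P[...,:2]-t[:2];a=c@f;b=c@e
def st(n,q): print(n,q.sum(),"a",np.percentile(a[q],[2,50,98]) if q.any() else 0,"b",np.percentile(b[q],[2,50,98]) if q.any() else 0,np.median(Z[q]) if q.any() else 0)
st("held back",(abs(Z-t[2]-37.2)<5)&(abs(a)<8)&(b>10)&(b<52)&(a>0))
st("held front",(abs(Z-t[2]-27.2)<4)&(abs(a)<8)&(b>15)&(b<52)&(a<0))
st("base",(abs(Z-12)<4)&(abs(a)<65)&(b>-20)&(b<100))
cv2.imwrite("pics/w12c.png",cv2.resize(im[60:320,190:450],(600,600),interpolation=cv2.INTER_CUBIC))
E
```

```text
[ -2.57  -0.04   9.96  -0.06   0.66  -0.01 562.92 153.49  65.98   1.27
   8.28] 
 [0.34 0.49 0.53 0.03 0.02 0.03 0.01 0.01 0.01 0.   0.21] 22.1667 [ 3.14 -0.    1.27]
22.1667 [562.93 153.47  65.98] [ 3.14 -0.    1.27] 8.452647362531442 [-2.71 -0.66  9.7 ]
held back 1288 a [0.02 2.96 7.25] b [11.05 32.88 49.93] 103.25363773926533
held front 699 a [-3.93 -2.11 -0.44] b [15.66 32.53 48.08] 93.3780508490191
base 12159 a [-48.64 -14.    47.28] b [-17.26  33.59  83.72] 12.31051058038355
```

View pics/w12c.png

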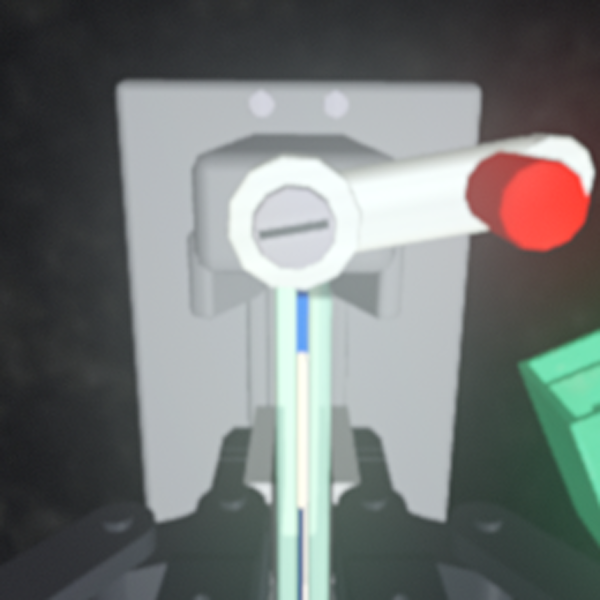

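The cassette is seated: its underside is at about 21.2 mm, the gasket force is about 11.8 N and steady, and the left latch points to the rear. It has been held for more than two seconds, so I'm handing in.

```bash
python3 -c "
from cell import ctrl
print(ctrl.finish_job()); s=ctrl.read_state(); print(s['clock'],s['force'],s['eef_pos'])"
```

```text
the job is handed in; nothing more can be done
None
the job is handed in; nothing more can be done
```

The job is handed in at about 22 s. The cassette is in the stand's guides, pressed on the gasket and still held by the fingers; no verdict was reported.

**What I did**
- **Latches:** a first push with both fingers wedged the left pin on a finger corner, peaking at about 22 N on the tool. I backed off and swept each pin outward with the closed gripper until both latches pointed straight to the rear.
- **Cassette:** I took the 100 mm one from the rack's rear slot; the two look-alikes outside the rack measured 73 mm. I lowered it with no sideways contact force in the guides, short plate to the front.

**Last checks**
- **Force:** about 10.0 N on the tool plus about 1.8 N cassette weight gives roughly 11.8 N on the gasket. The depth agrees: underside at about 21.2 mm, a sink of about 4.8 mm (12 N). It stayed above 8 N for over two seconds and was steady.
- **Position:** the cassette was within about 1 mm of the stand's centre by the wrist camera, with the tool vertical.
- **Latches:** the left one was still clear to the rear in the final picture. The right one was last seen clear after the final sweep and was out of view at the end.

**Disagreements**
- The cameras differed by about 6 mm on the stand's position, so I centred on the close wrist view.
- A constant side force of about 2.5 N remained at the end, along world -x.
- I did not re-check the spare plate, comb, bottle and beaker at the end. I saw no contact with them on the way.
- I viewed 13 pictures, three over the budget of 10.

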